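# Line up the tea canisters by size on the turntable

## Task

Move the four steel tea canisters from the bamboo board onto the turntable and line them up in order of size on its row of brass rings, the smallest canister on the smallest ring up to the largest on the largest. Stand each one upright in the middle of its ring and let go of it; do not tip any canister over, and leave the teapot and the candy box standing on the turntable.

Things in the scene. Friction and masses are not known exactly. Their poses are not given: they have to be found in the camera images.
- tin_small: smallest of four plain cylindrical steel tea canisters with a flat wood-inlaid lid: 36 mm diameter, 60 mm tall, smooth straight side to grip; loose, upright; origin at the centre of its underside, z up. The four start in any order near the corners of a 140 mm square on a flat bamboo tea board (top 14 mm above the table).
- tin_medium: second smallest of four plain cylindrical steel tea canisters with a flat wood-inlaid lid: 44 mm diameter, 76 mm tall, smooth straight side to grip; loose, upright; origin at the centre of its underside, z up. At the middle of the square of canisters stands a loose white cup, 54 mm wide and 38 mm tall.
- tin_large: second largest of four plain cylindrical steel tea canisters with a flat wood-inlaid lid: 52 mm diameter, 92 mm tall, smooth straight side to grip; loose, upright; origin at the centre of its underside, z up.
- tin_largest: largest of four plain cylindrical steel tea canisters with a flat wood-inlaid lid: 60 mm diameter, 108 mm tall, smooth straight side to grip; loose, upright; origin at the centre of its underside, z up.
- ring_small: brass ring of 50 mm outer and 42 mm inner diameter inlaid flush in the turntable's top, the place for the canister of 36 mm diameter; origin at the ring's centre on the turntable's top (44 mm above the table), z up. The four rings lie 72 mm apart in one straight row through the centre of the 360 mm teak turntable, growing from one end to the other; the row may point any way.
- ring_medium: brass ring of 58 mm outer and 50 mm inner diameter inlaid flush in the turntable's top, the place for the canister of 44 mm diameter; origin at the ring's centre on the turntable's top (44 mm above the table), z up. All rings share one x axis: along the row, from the smallest towards the largest.
- ring_large: brass ring of 66 mm outer and 58 mm inner diameter inlaid flush in the turntable's top, the place for the canister of 52 mm diameter; origin at the ring's centre on the turntable's top (44 mm above the table), z up.
- ring_largest: brass ring of 74 mm outer and 66 mm inner diameter inlaid flush in the turntable's top, the place for the canister of 60 mm diameter; origin at the ring's centre on the turntable's top (44 mm above the table), z up. The turntable turns on its bearing if pushed (about 0.2 N m), carrying rings and all on it along.
- teapot: loose brown clay teapot on the turntable beside the row, 84 mm wide body, 73 mm tall, spout and handle roughly along the row, centre about 120 mm from the row's centre line; leave it standing. Origin at the centre of its underside, z up.
- candy_box: loose dark lacquer candy box, eight-sided, 94 mm across, 58 mm tall with its knob, on the turntable on the other side of the row, centre about 123 mm from the row's centre line; leave it standing. Origin at the centre of its underside, z up.
Not all that is in view belongs to the job. What is shaped like the tin_largest but green, pink or purple is not meant.

How it is judged (in metres and radians):
At the end, for the whole second after the job is handed in: Every canister stands upright (within 0.1 rad) on the turntable's top with its centre within 12 mm of the centre of the ring of its own size, released and at rest; the teapot and the candy box stand upright on the turntable (horizontal distance between tin_small and ring_small below 0.012 m and z of tin_small in the frame of ring_small between -0.005 and 0.005 m and angle between each of tin_small, tin_medium, tin_large, tin_largest, teapot, candy_box's own z axis and vertical below 0.1 rad and linear speed of each of tin_small, tin_medium, tin_large, tin_largest below 0.02 m/s and contact force between the fingers and tin_small below 0.1 N and horizontal distance between tin_medium and ring_medium below 0.012 m and z of tin_medium in the frame of ring_medium between -0.005 and 0.005 m and contact force between the fingers and tin_medium below 0.1 N and horizontal distance between tin_large and ring_large below 0.012 m and z of tin_large in the frame of ring_large between -0.005 and 0.005 m and contact force between the fingers and tin_large below 0.1 N and horizontal distance between tin_largest and ring_largest below 0.012 m and z of tin_largest in the frame of ring_largest between -0.005 and 0.005 m and contact force between the fingers and tin_largest below 0.1 N and z of each of teapot, candy_box in the frame of ring_small above -0.005 m); the robot touches nothing.
It fails at once if a canister is tipped over (angle between any of tin_small, tin_medium, tin_large, tin_largest's own z axis and vertical above 0.7 rad).
It fails at once if the teapot is tipped over or knocked off the turntable (angle between teapot's own z axis and vertical above 0.4 rad or height (world z) of teapot below 0.03 m).
It fails at once if the candy box is tipped over or knocked off the turntable (angle between candy_box's own z axis and vertical above 0.4 rad or height (world z) of candy_box below 0.03 m).
It also fails if it takes over 115 s, if anything falls off the work surface, if the arm or the gripper's body presses on something with over 40 N, if the wrist force passes 120 N, or if a joint passes its speed limit or range.

## Robot

A 6-joint arm with a two-finger parallel gripper is mounted at the origin on the work surface. World frame = base frame: x ahead of the robot, y to its left, z up, the work surface at z = 0. Lengths are in m, angles in degrees, forces in N, time in s.
With the tool pointing down it reaches from about 0.325 to 0.875 m from the base axis. Payload 4.4 kg.
Tool frame: the origin (TCP) lies on the centre line of the jaws, within the pads' length; the fingertips stand 14 mm ahead of it and the grasp point (between the pads) lies 5 mm behind it; z points along the fingers, y is the direction in which the jaws open and shut (so a half turn about z gives the same grasp; the last joint's range is limited). The gripper opens to 85 mm and grips with 20 to 120 N. Pads are 22 mm wide; open, the fingers measure 114 mm over their backs; the gripper's body (76 mm by 85 mm) begins 54 mm behind the grasp point. The pads swing forward as they close: fully open they stand 13 mm farther back than shut.
Start: joints at [-82.305, 11.837, 88.321, -0, 79.842, -8.623], TCP at [0.162, -0.552, 0.245] pointing down, gripper open.
Joint ranges: [-156.59, 156.59], [-49.26, 127.26], [12.9, 141.05], [-63.56, 243.56], [4.71, 150.69], [-161.64, 161.64]. Speed limits (degrees/s): [159.86, 159.86, 180, 180, 180, 180].

## Interface

Orientations are given as [roll, pitch, yaw] about the fixed x, y, z axes, in that order (R = Rz(yaw) Ry(pitch) Rx(roll)).
In Python, from plant import * gives the robot as it stands. The module is installed in compiled form; this text tells all that it offers.
- The arm moves only by the tool drive_tool, never from a script. Its argument "targets" is a list of rows, each a list of 5 numbers: the closure, from 0 (fully open) to 1 (shut), then the shift along the tool's x, y, z in m, then the turn about the tool's z in degrees. A call has exactly 10 rows; each row shifts and turns the commanded pose from where the row before left it, along the tool's axes as they then stand; what a row does not reach is not made up. A row lasts 1/10 s, in which the tool goes at most 50 mm and 8.59 degrees, less where a joint would pass 70% of its speed; a pose out of reach is approached as far as the arm can. A call is refused whole if a number of a shift passes 0.05 or a number of a turn 8.59, either way. A call with a gripper value outside its range is refused whole. The fingers move at their own pace and stop on an object; "squeeze" is the grip in N (left out, the last holds). Time passes only in rows, so rows that do not move let the fingers close, or fill a call up. It gives the time, the measured TCP pose, the force and the opening at its end, in the units of the state.
- sense(): the state, without advancing time (a new reading comes with each control period).
- capture(name): name is "scene" or "top" or "wrist"; returns (picture, depth): 480x640x3 uint8, red, green, blue; 480x640 float32, m along the optical axis (not along the pixel's ray), 0 where there is no reading.
- get_calibration(name): a dict with "fx", "fy", "cx", "cy" (pixels), "R" (3x3) and "t" (3): a world point X has camera coordinates R X + t; the wrist camera has in their place "hand_eye" (4x4, takes a point from camera to tool coordinates, whose origin is the TCP and whose axes are the flange's). Camera axes: x right, y down, z forward; pixel columns grow to the right and rows downward; lengths in m; the calibration is good to about 2 mm. The wrist camera is an equidistant fisheye: a pixel r from the principal point sees the ray r / f radians off the axis. A picture is of the moment at which its call begins: read the wrist's pose just before it. get_calibration takes no time and is no camera call.
- finish_job(): hands the job in, once; it reports no verdict.
Trained networks look in the newest picture that a camera, given by its name, has taken for a name from the list of things; names that differ only in an ending like _2 or _b are one class to them, and where a whole thing is asked for, a point or a joint stands for the part that bears it (a point fixed in the world has none). Each returns a list of dicts, best first, with "conf" (0 to 1); they miss things now and then, are a little off and sometimes report something else, mostly with a low value. They report only what shows in the picture. A call takes as long as a camera call. They do not tell look-alikes from the thing itself.
- find_in(camera, name): "location" ([column, row] in pixels, amid what is visible of it).
- outline_of(camera, name): "mask" (480x640 bool, what is visible of it) and "location" ([column, row] in pixels, amid what is visible of it).
- mark_of(camera, name): "location" ([column, row] in pixels: a listed point, or the origin of a listed thing).
The state is a dict: "t": time; "q": joint angles; "joint_vel": joint speeds; "effort": joint torques, N m; "tool_pos": TCP position; "orientation": TCP orientation; "ft_force": force on the tool from outside, world axes, zero at the start; "wrist_torque": the same for the moment, N m; "grip_width": finger opening in m.
Only numpy, scipy, OpenCV 4.12 (cv2) and the standard library are available. Lean on these libraries where they do the work, as an engineer would, in place of code of your own. Each camera call takes 0.05 s, during which the arm holds its last target.

## Working session

There is one attempt and no reset: what is moved stays moved. The work goes in short steps, Python scripts to look and compute and a tool call to move; the robot and the scene stay as the last step left them, time stands still between calls to the robot, and variables do not carry over. Pictures are saved under pics/ and viewed, and the job is handed in when it is done.

Besides the shell and the picture viewer there is one more tool, called after ">>>" as name(argument=value, ...), one argument or row to a line, values as JSON. drive_tool: Moves the arm, as the interface text tells. Its arguments: {"type":"object","properties":{"targets":{"type":"array"},"squeeze":{"type":"number"}},"required":["targets"]}

```bash
mkdir -p pics; python3 - <<'E'
from plant import *
import cv2,numpy as np
s=sense(); print(s['t'],s['tool_pos'],s['orientation'],s['grip_width'])
for n in ['scene','top','wrist']:
    p,d=capture(n); cv2.imwrite(f'pics/{n}0.png',p[:,:,::-1]); np.save(f'{n}_d.npy',d); np.save(f'{n}_p.npy',p)
    c=get_calibration(n); print(n,{k:np.round(v,4).tolist() for k,v in c.items()})
E
```

```text
0.0 [ 0.16145021 -0.55111009  0.24408596] [-1.79867447e+02 -1.84586880e-02  1.63186828e+01] 0.0854604901565867
scene {'fx': 611.4096, 'fy': 611.4096, 'cx': 320.9608, 'cy': 240.8232, 'R': [[-0.1675, 0.9859, -0.007], [0.8072, 0.1331, -0.5751], [-0.566, -0.1019, -0.8181]], 't': [0.1101, -0.3269, 1.4486]}
top {'fx': 565.1647, 'fy': 565.1647, 'cx': 315.229, 'cy': 231.3919, 'R': [[0.0104, -0.9999, 0.0051], [-0.9955, -0.0108, -0.0942], [0.0943, -0.0041, -0.9955]], 't': [-0.059, 0.4452, 1.1273]}
wrist {'fx': 371.6483, 'fy': 371.6483, 'cx': 323.9312, 'cy': 238.2303, 'hand_eye': [[0.0005, -0.958, -0.2866, 0.0743], [1.0, 0.0006, -0.0003, -0.0001], [0.0005, -0.2866, 0.958, -0.1283], [0.0, 0.0, 0.0, 1.0]]}
```

View pics/top0.png

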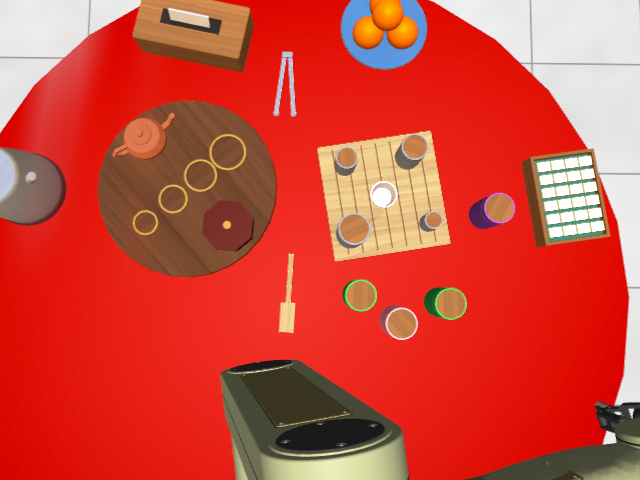

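View pics/scene0.png

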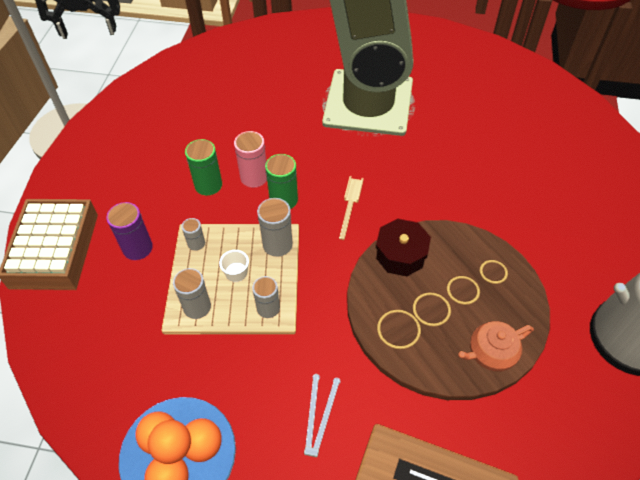

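View pics/wrist0.png

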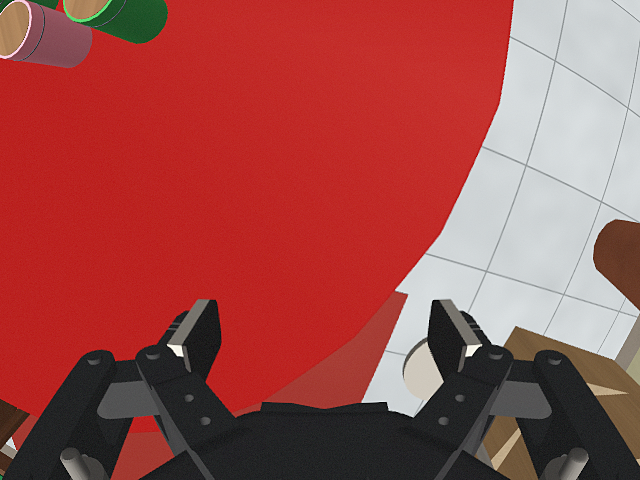

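```bash
cat > h.py <<'E'
from plant import *
import cv2,numpy as np
from scipy.optimize import least_squares
def cloud(n,d):
    c=get_calibration(n); v,u=np.mgrid[:480,:640]
    P=np.stack([(u-c['cx'])/c['fx']*d,(v-c['cy'])/c['fy']*d,d],-1)
    return (P-np.array(c['t']))@np.array(c['R'])
def onplane(n,uv,z):
    c=get_calibration(n); uv=np.atleast_2d(uv).astype(float)
    r=np.stack([(uv[:,0]-c['cx'])/c['fx'],(uv[:,1]-c['cy'])/c['fy'],np.ones(len(uv))],-1)@np.array(c['R'])
    o=-np.array(c['R']).T@np.array(c['t'])
    return o+r*((z-o[2])/r[:,2])[:,None]
def circ(X,r=None):
    if r is None:
        f=lambda p:np.hypot(X[:,0]-p[0],X[:,1]-p[1])-p[2]
        s=least_squares(f,[*X[:,:2].mean(0),.03],loss='soft_l1',f_scale=.002)
    else:
        f=lambda p:np.hypot(X[:,0]-p[0],X[:,1]-p[1])-r
        s=least_squares(f,X[:,:2].mean(0),loss='soft_l1',f_scale=.002)
    return s.x
T={'small':(.036,.060),'medium':(.044,.076),'large':(.052,.092),'largest':(.060,.108)}
E
python3 - <<'E'
from h import *
seeds={'top':{'small':(433,219),'medium':(346,157),'large':(414,147),'largest':(353,229),'cup':(383,195)},
'scene':{'small':(193,227),'medium':(265,285),'large':(190,280),'largest':(274,210),'cup':(235,260)}}
for n in ['top','scene']:
    p=np.load(n+'_p.npy');d=np.load(n+'_d.npy');P=cloud(n,d)
    for k,(u,v) in seeds[n].items():
        X=P[v-25:v+26,u-25:u+26].reshape(-1,3)
        D,h=T.get(k,(.054,.038)); z=.014+h
        zz=P[v-2:v+3,u-2:u+3,2].mean()
        m=abs(X[:,2]-zz)<.006; Y=X[m]
        print(n,k,'z',zz.round(4),'exp',z,'ctr',((Y.min(0)+Y.max(0))/2).round(4),Y.mean(0).round(4),'ext',np.ptp(Y,0).round(4))
    # rings
    hsv=cv2.cvtColor(p,cv2.COLOR_RGB2HSV)
    m=((hsv[...,0]>15)&(hsv[...,0]<32)&(hsv[...,1]>110)&(hsv[...,2]>120)&(abs(P[...,2]-.044)<.01)).astype(np.uint8)
    x0,x1,y0,y1=(95,280,95,280) if n=='top' else (340,555,215,395)
    m2=np.zeros_like(m);m2[y0:y1,x0:x1]=m[y0:y1,x0:x1]
    nn,lab,st,ce=cv2.connectedComponentsWithStats(m2,connectivity=8)
    for i in range(1,nn):
        if st[i,4]>25:
            v,u=np.where(lab==i); X=onplane(n,np.stack([u,v],-1),.044); print(n,'ring',st[i],circ(X).round(4))
    # turntable
    print('plate z',np.median(P[180:200,210:230,2]) if n=='top' else np.median(P[340:360,430:450,2]))
E
```

```text
Traceback (most recent call last):
ValueError: zero-size array to reduction operation minimum which has no identity
```

```bash
cat > m.py <<'E'
from h import *
seeds={'top':{'small':(433,219),'medium':(346,157),'large':(414,147),'largest':(353,229),'cup':(383,195)},
'scene':{'small':(193,227),'medium':(265,285),'large':(190,280),'largest':(274,210),'cup':(235,260)}}
for n in ['top','scene']:
    p=np.load(n+'_p.npy');d=np.load(n+'_d.npy');P=cloud(n,d); P[d==0]=np.nan
    for k,(u,v) in seeds[n].items():
        X=P[v-25:v+26,u-25:u+26].reshape(-1,3)
        D,h=T.get(k,(.054,.038)); z=.014+h
        zz=np.nanmedian(P[v-3:v+4,u-3:u+4,2])
        m=abs(X[:,2]-zz)<.006; Y=X[m]
        if len(Y)<5: print(n,k,'none',zz); continue
        print(n,k,'z',zz.round(4),'exp',z,'ctr',((Y.min(0)+Y.max(0))/2).round(4),Y.mean(0).round(4),'ext',np.ptp(Y,0).round(4))
    # rings
    hsv=cv2.cvtColor(p,cv2.COLOR_RGB2HSV)
    m=((hsv[...,0]>15)&(hsv[...,0]<32)&(hsv[...,1]>110)&(hsv[...,2]>120)).astype(np.uint8)
    x0,x1,y0,y1=(95,280,95,280) if n=='top' else (340,555,215,395)
    m2=np.zeros_like(m);m2[y0:y1,x0:x1]=m[y0:y1,x0:x1]
    m2=cv2.dilate(m2,np.ones((2,2)))
    nn,lab,st,ce=cv2.connectedComponentsWithStats(m2,connectivity=8)
    for i in range(1,nn):
        if st[i,4]>60:
            v,u=np.where((lab==i)&(m>0)); X=onplane(n,np.stack([u,v],-1),.044); print(n,'ring',st[i],circ(X).round(4))
    # turntable
    print('plate z',np.nanmedian(P[180:200,210:230,2]) if n=='top' else np.nanmedian(P[340:360,430:450,2]))
E
python3 m.py
```

```text
top small z 0.0754 exp 0.074 ctr [ 0.4667 -0.283   0.0747] [ 0.466  -0.2832  0.0751] ext [0.0339 0.0346 0.0105]
top medium z 0.0909 exp 0.09 ctr [ 0.5834 -0.113   0.0906] [ 0.5832 -0.1129  0.0911] ext [0.0429 0.0408 0.0112]
top large z 0.1079 exp 0.106 ctr [ 0.6024 -0.2421  0.1075] [ 0.6019 -0.2414  0.1071] ext [0.0509 0.0524 0.0111]
top largest z 0.1235 exp 0.122 ctr [ 0.4426 -0.1259  0.123 ] [ 0.4421 -0.1255  0.1231] ext [0.0582 0.0595 0.0108]
top cup z 0.0189 exp 0.052 ctr [ 0.5234 -0.1929  0.0189] [ 0.5233 -0.193   0.0161] ext [0.1051 0.1037 0.012 ]
top ring [184 134  63  59 790] [0.5912 0.1381 0.0463]
top ring [158 184  31  31 334] [0.5068 0.2319 0.0271]
top ring [132 210  27  26 259] [0.4585 0.2853 0.0231]
top ring [223 221   9   9  69] [0.4555 0.1227 0.0056]
plate z 0.04432793148432089
scene small z 0.0752 exp 0.074 ctr [ 0.4679 -0.2819  0.0745] [ 0.4692 -0.281   0.0749] ext [0.0352 0.0359 0.0101]
scene medium z 0.0913 exp 0.09 ctr [ 0.5854 -0.1108  0.0913] [ 0.5868 -0.1107  0.0911] ext [0.0451 0.0428 0.0119]
scene large z 0.1075 exp 0.106 ctr [ 0.6044 -0.2397  0.1069] [ 0.6056 -0.2389  0.1071] ext [0.0516 0.0516 0.0109]
scene largest z 0.1238 exp 0.122 ctr [ 0.4446 -0.1238  0.1234] [ 0.4459 -0.1231  0.1233] ext [0.061  0.0595 0.0109]
scene cup z 0.0264 exp 0.052 ctr [ 0.4977 -0.2051  0.0264] [ 0.5155 -0.1898  0.0256] ext [0.094  0.0816 0.0118]
scene ring [400 234  10  10  83] [0.4098 0.1187 0.0066]
scene ring [479 260  30  25 314] [0.458  0.2878 0.0232]
scene ring [447 276  34  30 383] [0.5063 0.2342 0.0271]
scene ring [377 292  75  58 983] [0.5934 0.1371 0.0442]
plate z 0.04540497668623453
```

```bash
cat >> h.py <<'E'
def rings(n,p):
    hsv=cv2.cvtColor(p,cv2.COLOR_RGB2HSV)
    m=((hsv[...,0]>15)&(hsv[...,0]<32)&(hsv[...,1]>110)&(hsv[...,2]>120))
    x0,x1,y0,y1=(95,280,95,280) if n=='top' else (340,555,215,395)
    k=np.zeros_like(m);k[y0:y1,x0:x1]=1; v,u=np.where(m&k)
    X=onplane(n,np.stack([u,v],-1),.044)[:,:2]
    o=np.array([-1.5,-.5,.5,1.5])*.072; r=np.array([.023,.027,.031,.035])
    def f(q):
        c=q[:2]+o[:,None]*[np.cos(q[2]),np.sin(q[2])]
        return abs(np.hypot(*(X[:,None]-c[None]).transpose(2,0,1))-r).min(1)
    s=least_squares(f,[.53,.206,np.radians(-47.8)],loss='soft_l1',f_scale=.002)
    q=s.x; return q,(q[:2]+o[:,None]*[np.cos(q[2]),np.sin(q[2])]),np.median(f(q))
def rows(dst,yaw,n,cl,steps=10,start=None):
    """plan rows to world dst, yaw; shift in axes before row's turn"""
    s=sense(); p=np.array(start[:3] if start else s['tool_pos']); y=start[3] if start else s['orientation'][2]
    print('from',np.round(p,4),round(y,2),'to',dst,yaw,'t',s['t'])
    dp=(np.array(dst)-p)/n; dy=((yaw-y+180)%360-180)/n; out=[]
    for i in range(n):
        a=np.radians(y+i*dy); c,s_=np.cos(a),np.sin(a)
        out.append([cl,round(c*dp[0]+s_*dp[1],4),round(s_*dp[0]-c*dp[1],4),round(-dp[2],4),round(-dy,2)])
    print(str(out))
E
python3 - <<'E'
from h import *
for n in ['top','scene']:
    p=np.load(n+'_p.npy');d=np.load(n+'_d.npy');P=cloud(n,d);P[d==0]=np.nan
    q,c,e=rings(n,p); print(n,q[:2].round(4),np.degrees(q[2]).round(2),c.round(4).tolist(),e)
    hsv=cv2.cvtColor(p,cv2.COLOR_RGB2HSV); w=(hsv[...,1]<30)&(hsv[...,2]>170)&(P[...,2]>.04)&(P[...,2]<.06)&(P[...,0]<.6)&(P[...,0]>.45)&(abs(P[...,1]+.19)<.05)
    X=P[w]; print('cup',(X.max(0)+X.min(0))/2,np.ptp(X,0))
    t=np.array([np.cos(q[2]),np.sin(q[2])]);nrm=np.array([-t[1],t[0]])
    m=(P[...,2]>.052)&(P[...,2]<.13)&(np.hypot(P[...,0]-q[0],P[...,1]-q[1])<.2)
    R=P[m][:,:2]-q[:2]; a,b=R@t,R@nrm
    for sg in (1,-1):
        k=b*sg>.03; 
        print(sg,'min |b|',np.percentile(abs(b[k]),1),'a',np.percentile(a[k],[1,99]))
rows([.467,-.282,.2],132.2,14,0)
E
```

```text
top [0.5306 0.205 ] -47.96 [[0.4583, 0.2852], [0.5065, 0.2318], [0.5547, 0.1783], [0.603, 0.1248]] 0.0013691772363377472
cup [ 0.51901078 -0.18920563  0.04966998] [0.05259017 0.05077348 0.01543108]
1 min |b| 0.07998920222751801 a [-0.05881781  0.07109172]
-1 min |b| 0.0763591349405556 a [-0.03162842  0.05898629]
scene [0.5302 0.2071] -47.75 [[0.4576, 0.2871], [0.506, 0.2338], [0.5545, 0.1805], [0.6029, 0.1272]] 0.0015410159940634702
cup [ 0.5205146  -0.18783105  0.05020825] [0.053753   0.05265908 0.01462013]
1 min |b| 0.08651432018575503 a [-0.05363637  0.07474261]
-1 min |b| 0.07370499434539496 a [-0.03058704  0.06130173]
from [ 0.1614 -0.5513  0.2443] 16.32 to [0.467, -0.282, 0.2] 132.2 t 0.15
[[0, np.float64(0.0263), np.float64(-0.0123), np.float64(0.0032), np.float64(-8.28)], [0, np.float64(0.0279), np.float64(-0.0084), np.float64(0.0032), np.float64(-8.28)], [0, np.float64(0.0288), np.float64(-0.0043), np.float64(0.0032), np.float64(-8.28)], [0, np.float64(0.0291), np.float64(-0.0001), np.float64(0.0032), np.float64(-8.28)], [0, np.float64(0.0288), np.float64(0.0041), np.float64(0.0032), np.float64(-8.28)], [0, np.float64(0.0279), np.float64(0.0082), np.float64(0.0032), np.float64(-8.28)], [0, np.float64(0.0265), np.float64(0.0121), np.float64(0.0032), np.float64(-8.28)], [0, np.float64(0.0244), np.float64(0.0158), np.float64(0.0032), np.float64(-8.28)], [0, np.float64(0.0219), np.float64(0.0191), np.float64(0.0032), np.float64(-8.28)], [0, np.float64(0.0189), np.float64(0.0221), np.float64(0.0032), np.float64(-8.28)], [0, np.float64(0.0155), np.float64(0.0246), np.float64(0.0032), np.float64(-8.28)], [0, np.float64(0.0118), np.float64(0.0266), np.float64(0.0032), np.float64(-8.28)], [0, np.float64(0.0079), np.float64(0.028), np.float64(0.0032), np.float64(-8.28)], [0, np.float64(0.0038), np.float64(0.0288), np.float64(0.0032), np.float64(-8.28)]]
```

>>> drive_tool(
  targets=[
    [0,0.026,-0.012,0.003,-8.28],
    [0,0.028,-0.008,0.003,-8.28],
    [0,0.029,-0.004,0.003,-8.28],
    [0,0.029,0,0.003,-8.28],
    [0,0.029,0.004,0.003,-8.28],
    [0,0.028,0.008,0.003,-8.28],
    [0,0.0265,0.012,0.003,-8.28],
    [0,0.0245,0.016,0.003,-8.28],
    [0,0.022,0.019,0.003,-8.28],
    [0,0.019,0.022,0.003,-8.28],
  ],
  squeeze=50,
)

```text
t: 1.15
tool_pos: [0.3807, -0.3587, 0.2148]
orientation: [-180.0, -0.0, 99.5]
ft_force: [0.6, 0.0, 0.1]
grip_width: 0.0851
```

>>> drive_tool(
  targets=[
    [0,0.0155,0.0245,0.003,-8.28],
    [0,0.012,0.0265,0.003,-8.28],
    [0,0.008,0.028,0.003,-8.28],
    [0,0.004,0.029,0.003,-8.24],
    [0,0,0,0.01,0],
    [0,0,0,0.01,0],
    [0,0,0,0.01,0],
    [0,0,0,0.01,0],
    [0,0,0,0,0],
    [0,0,0,0,0],
  ],
)

```text
t: 2.15
tool_pos: [0.4665, -0.2828, 0.1628]
orientation: [-180.0, -0.1, 132.1]
ft_force: [0.3, -0.2, -0.6]
grip_width: 0.0855
```

>>> drive_tool(
  targets=[
    [0,0,0,0.02,0],
    [0,0,0,0.02,0],
    [0,0,0,0.02,0],
    [0,0,0,0.02,0],
    [0,0,0,0.016,0],
    [0,0,0,0.01,0],
    [0,0,0,0.008,0],
    [0,0,0,0,0],
    [0.2,0,0,0,0],
    [0.35,0,0,0,0],
  ],
)

```text
t: 3.15
tool_pos: [0.4678, -0.283, 0.0503]
orientation: [180.0, 0.1, 132.2]
ft_force: [-1.7, -0.2, 0.5]
grip_width: 0.059
```

>>> drive_tool(
  targets=[
    [0.5,0,0,0,0],
    [0.55,0,0,0,0],
    [0.6,0,0,0,0],
    [0.65,0,0,0,0],
    [0.7,0,0,0,0],
    [0.8,0,0,0,0],
    [1,0,0,0,0],
    [1,0,0,0,0],
    [1,0,0,0,0],
    [1,0,0,0,0],
  ],
)

```text
t: 4.15
tool_pos: [0.4676, -0.2827, 0.05]
orientation: [180.0, 0.1, 132.2]
ft_force: [0.2, 1.1, 5.1]
grip_width: 0.0351
```

```bash
cat > look.py <<'E'
import sys
from h import *
for n in sys.argv[2:]:
    p,d=capture(n); cv2.imwrite(f'pics/{n}{sys.argv[1]}.png',p[:,:,::-1]); np.save(f'{n}_d.npy',d); np.save(f'{n}_p.npy',p)
s=sense(); print(s['t'],s['tool_pos'],s['orientation'],s['ft_force'],s['grip_width'])
E
python3 look.py 1 wrist
```

```text
4.2 [ 0.46753784 -0.28270852  0.04994535] [1.79989178e+02 5.85320672e-02 1.32200520e+02] [0.41810994 0.79806192 5.69323628] 0.035047076321919106
```

View pics/wrist1.png

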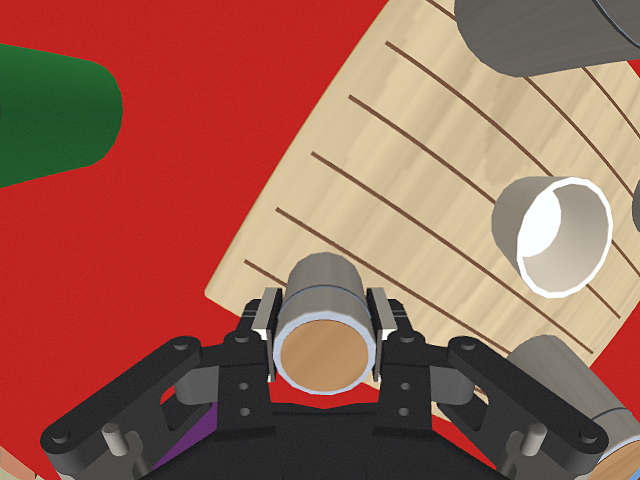

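```bash
python3 - <<'E'
from h import *
rows([.4675,-.283,.21],132.1,5,1,start=[.4675,-.283,.05,132.1])
rows([.458,.286,.21],132.1,13,1,start=[.4675,-.283,.21,132.1])
E
```

```text
from [ 0.4675 -0.283   0.05  ] 132.1 to [0.4675, -0.283, 0.21] 132.1 t 4.2
[[1, np.float64(0.0), np.float64(0.0), np.float64(-0.032), -0.0], [1, np.float64(0.0), np.float64(0.0), np.float64(-0.032), -0.0], [1, np.float64(0.0), np.float64(0.0), np.float64(-0.032), -0.0], [1, np.float64(0.0), np.float64(0.0), np.float64(-0.032), -0.0], [1, np.float64(0.0), np.float64(0.0), np.float64(-0.032), -0.0]]
from [ 0.4675 -0.283   0.21  ] 132.1 to [0.458, 0.286, 0.21] 132.1 t 4.2
[[1, np.float64(0.033), np.float64(0.0288), np.float64(-0.0), -0.0], [1, np.float64(0.033), np.float64(0.0288), np.float64(-0.0), -0.0], [1, np.float64(0.033), np.float64(0.0288), np.float64(-0.0), -0.0], [1, np.float64(0.033), np.float64(0.0288), np.float64(-0.0), -0.0], [1, np.float64(0.033), np.float64(0.0288), np.float64(-0.0), -0.0], [1, np.float64(0.033), np.float64(0.0288), np.float64(-0.0), -0.0], [1, np.float64(0.033), np.float64(0.0288), np.float64(-0.0), -0.0], [1, np.float64(0.033), np.float64(0.0288), np.float64(-0.0), -0.0], [1, np.float64(0.033), np.float64(0.0288), np.float64(-0.0), -0.0], [1, np.float64(0.033), np.float64(0.0288), np.float64(-0.0), -0.0], [1, np.float64(0.033), np.float64(0.0288), np.float64(-0.0), -0.0], [1, np.float64(0.033), np.float64(0.0288), np.float64(-0.0), -0.0], [1, np.float64(0.033), np.float64(0.0288), np.float64(-0.0), -0.0]]
```

>>> drive_tool(
  targets=[
    [1,0,0,-0.005,0],
    [1,0,0,-0.015,0],
    [1,0,0,-0.03,0],
    [1,0,0,-0.035,0],
    [1,0,0,-0.035,0],
    [1,0.005,0.004,-0.025,0],
    [1,0.012,0.011,-0.01,0],
    [1,0.02,0.017,-0.005,0],
    [1,0.028,0.024,0,0],
    [1,0.03,0.027,0,0],
  ],
)

```text
t: 5.2
tool_pos: [0.4638, -0.1544, 0.2087]
orientation: [-180.0, -0.1, 132.1]
ft_force: [-0.6, 0.9, -0.1]
grip_width: 0.0351
```

>>> drive_tool(
  targets=[
    [1,0.03,0.026,0,0],
    [1,0.03,0.026,0,0],
    [1,0.03,0.026,0,0],
    [1,0.03,0.026,0,0],
    [1,0.03,0.026,0,0],
    [1,0.03,0.026,0,0],
    [1,0.03,0.026,0,0],
    [1,0.03,0.026,0,0],
    [1,0.03,0.026,0,0],
    [1,0.03,0.026,0,0],
  ],
)

```text
t: 6.2
tool_pos: [0.4538, 0.2425, 0.2083]
orientation: [-179.9, -0.1, 132.2]
ft_force: [0.7, -0.5, -1.8]
grip_width: 0.0353
```

```bash
python3 - <<'E'
from h import *
rows([.458,.286,.21],132.1,1,1)
E
```

```text
from [0.4538 0.2425 0.2083] 132.24 to [0.458, 0.286, 0.21] 132.1 t 6.2
[[1, np.float64(0.0294), np.float64(0.0323), np.float64(-0.0017), np.float64(0.14)]]
```

>>> drive_tool(
  targets=[
    [1,0.016,0.017,0,0],
    [1,0.01,0.01,0,0],
    [1,0.004,0.005,0,0],
    [1,0,0,0.01,0],
    [1,0,0,0.025,0],
    [1,0,0,0.03,0],
    [1,0,0,0.025,0],
    [1,0,0,0.015,0],
    [1,0,0,0.005,0],
    [1,0,0,0,0],
  ],
)

```text
t: 7.2
tool_pos: [0.4587, 0.2829, 0.0981]
orientation: [-179.8, -0.0, 132.1]
ft_force: [-0.1, 0.4, -0.3]
grip_width: 0.035
```

```bash
python3 look.py 2 top scene wrist; python3 - <<'E'
from h import *
for n in ['top','scene']:
    q,c,e=rings(n,np.load(n+'_p.npy')); print(n,q[:2].round(4),np.degrees(q[2]).round(2),c.round(4).tolist(),e)
rows([.458,.286,.095],132.1,1,1)
E
```

```text
7.35 [0.46043812 0.28429124 0.10041656] [1.79881858e+02 4.59567676e-02 1.32160251e+02] [-0.3899211  -0.34763055 -0.6776171 ] 0.034767436244598035
top [0.5307 0.205 ] -47.97 [[0.4584, 0.2852], [0.5066, 0.2317], [0.5548, 0.1783], [0.603, 0.1248]] 0.0014247659371023
scene [0.5302 0.2071] -47.7 [[0.4575, 0.287], [0.506, 0.2337], [0.5545, 0.1805], [0.6029, 0.1272]] 0.0015460686846619654
from [0.4604 0.2843 0.1004] 132.16 to [0.458, 0.286, 0.095] 132.1 t 7.35
[[1, np.float64(0.0029), np.float64(-0.0007), np.float64(0.0054), np.float64(0.06)]]
```

View pics/wrist2.png

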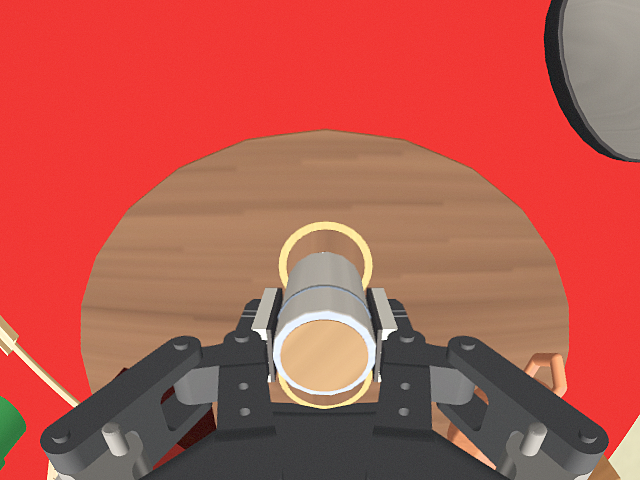

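View pics/scene2.png

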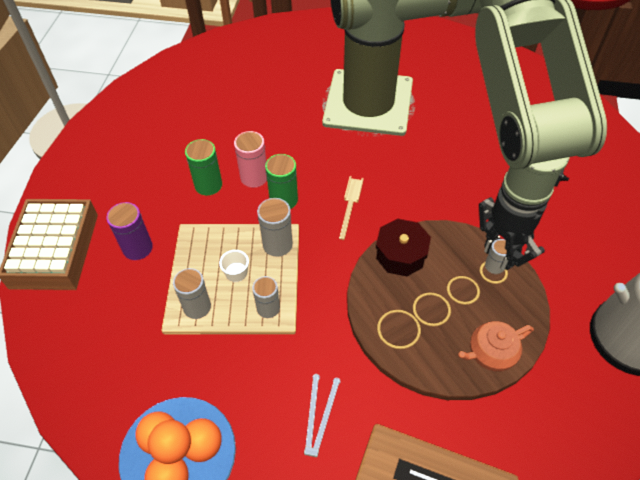

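>>> drive_tool(
  targets=[
    [1,0.001,0,0.006,0],
    [1,0.001,0,0.005,0],
    [1,0,0,0.002,0],
    [1,0,0,0.002,0],
    [1,0,0,0.001,0],
    [1,0,0,0.001,0],
    [1,0,0,0.001,0],
    [1,0,0,0,0],
    [1,0,0,0,0],
    [1,0,0,0,0],
  ],
)

```text
t: 8.35
tool_pos: [0.4582, 0.2858, 0.0814]
orientation: [180.0, 0.0, 132.2]
ft_force: [-0.2, 0.0, -1.1]
grip_width: 0.0345
```

```bash
python3 look.py 3 wrist;python3 look.py 3 wrist
```

```text
8.4 [0.45817209 0.28584235 0.08137479] [1.79989870e+02 2.01665001e-03 1.32196468e+02] [ 0.60613973  0.77651241 -0.45115956] 0.03496352877963244
8.45 [0.45816314 0.28582694 0.08138085] [1.79989828e+02 2.26988460e-03 1.32195021e+02] [-0.27423238 -0.45352215 -0.54432693] 0.034538402201099674
```

>>> drive_tool(
  targets=[
    [1,0,0,0.001,0],
    [1,0,0,0.0005,0],
    [1,0,0,0,0],
    [0.6,0,0,0,0],
    [0.5,0,0,0,0],
    [0.4,0,0,0,0],
    [0.3,0,0,0,0],
    [0.2,0,0,0,0],
    [0.1,0,0,0,0],
    [0,0,0,0,0],
  ],
)

```text
t: 9.45
tool_pos: [0.4581, 0.2858, 0.0798]
orientation: [-180.0, -0.0, 132.2]
ft_force: [-0.0, 0.3, -0.3]
grip_width: 0.0851
```

```bash
python3 look.py 4 wrist
```

```text
9.5 [0.45809738 0.28581743 0.07976433] [-1.79999766e+02 -1.07654512e-03  1.32195922e+02] [0.32841118 0.62621282 0.66244961] 0.08530531779848016
```

View pics/wrist4.png

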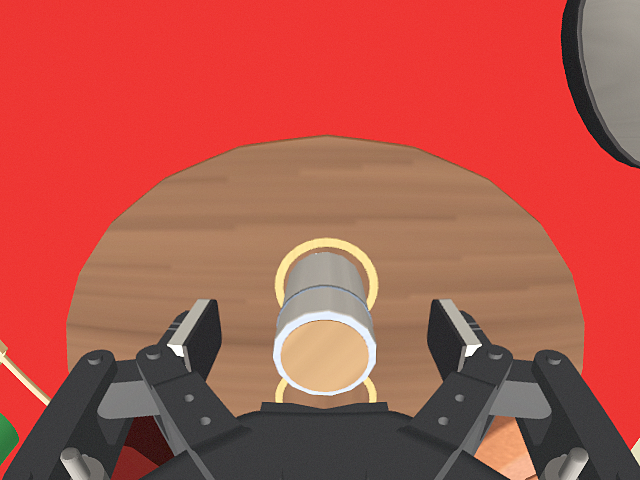

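>>> drive_tool(
  targets=[
    [0,0,0,-0.01,0],
    [0,0,0,-0.03,0],
    [0,0,0,-0.04,0],
    [0,0,0,-0.04,0],
    [0,-0.01,-0.005,-0.02,0],
    [0,-0.03,-0.013,0,0],
    [0,-0.04,-0.018,0,0],
    [0,-0.04,-0.018,0,0],
    [0,-0.04,-0.018,0,0],
    [0,-0.04,-0.018,0,0],
  ],
)

```text
t: 10.5
tool_pos: [0.5262, 0.0756, 0.2209]
orientation: [179.9, 0.1, 132.2]
ft_force: [0.1, 0.5, -0.2]
grip_width: 0.0853
```

>>> drive_tool(
  targets=[
    [0,-0.04,-0.018,0,0],
    [0,-0.04,-0.018,0,0],
    [0,-0.04,-0.018,0,0],
    [0,-0.035,-0.017,0,0],
    [0,-0.02,-0.01,0,0],
    [0,-0.005,-0.0025,0.01,0],
    [0,0,0,0.02,0],
    [0,0,0,0.02,0],
    [0,0,0,0,0],
    [0,0,0,0,0],
  ],
)

```text
t: 11.5
tool_pos: [0.5842, -0.1111, 0.1694]
orientation: [-180.0, -0.1, 132.3]
ft_force: [-0.5, -0.2, 0.0]
grip_width: 0.0856
```

```bash
python3 look.py 5 wrist; python3 - <<'E'
from h import *
rows([.5845,-.112,.054],132.2,1,0)
E
```

```text
11.55 [ 0.58503291 -0.11145948  0.17046636] [1.79974677e+02 2.75960092e-02 1.32259117e+02] [ 0.93729543 -0.18033853  0.66694066] 0.08551781204334667
from [ 0.585  -0.1115  0.1705] 132.26 to [0.5845, -0.112, 0.054] 132.2 t 11.55
[[0, np.float64(-0.0), np.float64(-0.0008), np.float64(0.1165), np.float64(0.06)]]
```

View pics/wrist5.png

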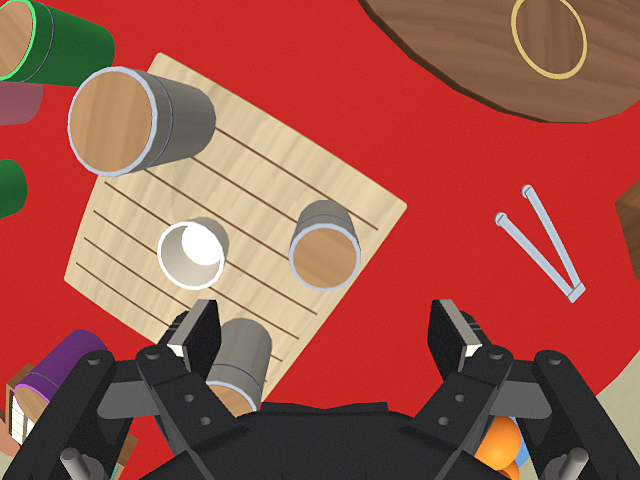

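>>> drive_tool(
  targets=[
    [0,0,0,0.015,0],
    [0,0,0,0.025,0],
    [0,0,0,0.025,0],
    [0,0,0,0.025,0],
    [0,0,0,0.016,0],
    [0,0,0,0.0075,0],
    [0,0,0,0.003,0],
    [0,0,0,0,0],
    [0.2,0,0,0,0],
    [0.35,0,0,0,0],
  ],
)

```text
t: 12.55
tool_pos: [0.5858, -0.1126, 0.0546]
orientation: [179.9, 0.1, 132.2]
ft_force: [-0.3, -0.5, 0.7]
grip_width: 0.0587
```

>>> drive_tool(
  targets=[
    [0.4,0,0,0,0],
    [0.45,0,0,0,0],
    [0.5,0,0,0,0],
    [0.55,0,0,0,0],
    [0.6,0,0,0,0],
    [0.8,0,0,0,0],
    [1,0,0,0,0],
    [1,0,0,0,0],
    [1,0,0,0,0],
    [1,0,0,0,0],
  ],
)

```text
t: 13.55
tool_pos: [0.5853, -0.1124, 0.054]
orientation: [180.0, 0.0, 132.2]
ft_force: [-0.0, 1.3, 5.7]
grip_width: 0.0435
```

```bash
python3 look.py 6 wrist
```

```text
13.6 [ 0.58526517 -0.11232149  0.05393093] [1.79970250e+02 4.71912449e-02 1.32201741e+02] [-0.68926282  0.45226364  5.46779671] 0.04324741287979419
```

View pics/wrist6.png

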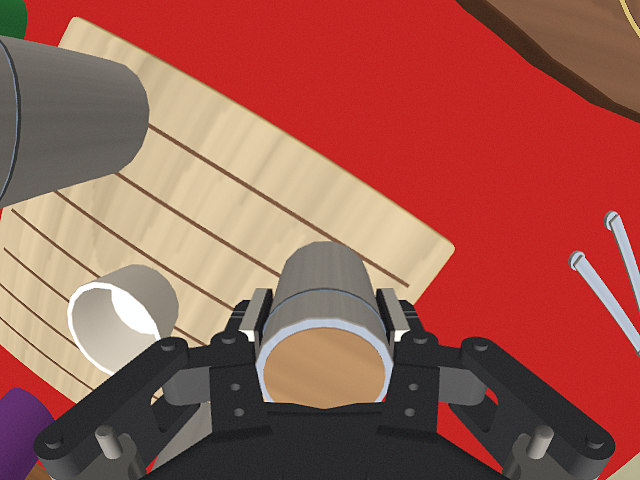

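>>> drive_tool(
  targets=[
    [1,0,0,-0.005,0],
    [1,0,0,-0.015,0],
    [1,0,0,-0.03,0],
    [1,0,0,-0.035,0],
    [1,0,0,-0.035,0],
    [1,0.005,0.003,-0.025,0],
    [1,0.014,0.008,-0.01,0],
    [1,0.024,0.013,-0.005,0],
    [1,0.032,0.018,0,0],
    [1,0.034,0.02,0,0],
  ],
)

```text
t: 14.6
tool_pos: [0.5561, 0.0117, 0.2125]
orientation: [-180.0, -0.1, 132.1]
ft_force: [0.6, 0.5, -1.5]
grip_width: 0.0434
```

>>> drive_tool(
  targets=[
    [1,0.034,0.019,0,0],
    [1,0.034,0.019,0,0],
    [1,0.034,0.019,0,0],
    [1,0.034,0.019,0,0],
    [1,0.03,0.017,0,0],
    [1,0.02,0.011,0,0],
    [1,0.01,0.005,0,0],
    [1,0.003,0.002,0.005,0],
    [1,0,0,0.015,0],
    [1,0,0,0.02,0],
  ],
)

```text
t: 15.6
tool_pos: [0.5068, 0.2313, 0.1727]
orientation: [179.9, 0.1, 132.1]
ft_force: [0.6, -0.3, -1.2]
grip_width: 0.0433
```

>>> drive_tool(
  targets=[
    [1,0,0,0.025,0],
    [1,0,0,0.025,0],
    [1,0,0,0.015,0],
    [1,0,0,0.007,0],
    [1,0,0,0.003,0],
    [1,0,0,0,0],
    [1,0,0,0,0],
    [1,0,0,0,0],
    [1,0,0,0,0],
    [1,0,0,0,0],
  ],
)

```text
t: 16.6
tool_pos: [0.5064, 0.2323, 0.0988]
orientation: [179.9, 0.0, 132.2]
ft_force: [-0.0, 0.6, -0.7]
grip_width: 0.0432
```

```bash
python3 look.py 7 wrist; python3 - <<'E'
from h import *
rows([.5063,.2328,.084],132.2,1,1)
E
```

```text
16.65 [0.50632825 0.23226194 0.09871319] [1.79959485e+02 2.24736155e-02 1.32207671e+02] [ 0.9413916   0.16745522 -1.03963088] 0.04333903858952119
from [0.5063 0.2323 0.0987] 132.21 to [0.5063, 0.2328, 0.084] 132.2 t 16.65
[[1, np.float64(0.0004), np.float64(0.0003), np.float64(0.0147), np.float64(0.01)]]
```

View pics/wrist7.png

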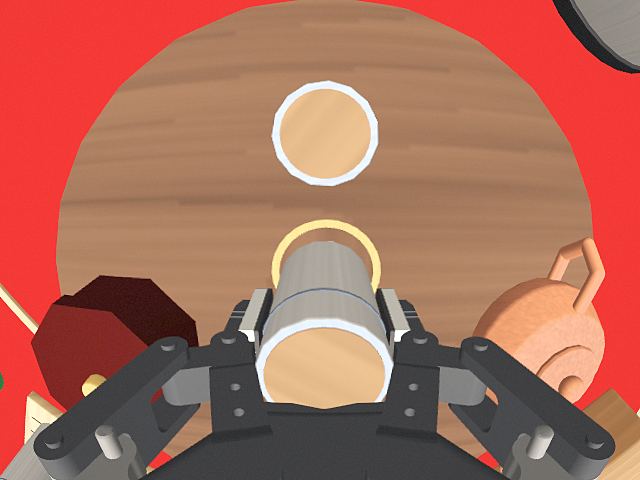

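>>> drive_tool(
  targets=[
    [1,0,0,0.006,0],
    [1,0,0,0.004,0],
    [1,0,0,0.002,0],
    [1,0,0,0.0015,0],
    [1,0,0,0.001,0],
    [1,0,0,0,0],
    [0.45,0,0,0,0],
    [0.4,0,0,0,0],
    [0.35,0,0,0,0],
    [0.25,0,0,0,0],
  ],
)

```text
t: 17.65
tool_pos: [0.5062, 0.2322, 0.0839]
orientation: [180.0, 0.0, 132.2]
ft_force: [0.1, -0.6, -0.8]
grip_width: 0.0636
```

```bash
python3 look.py 8 wrist
```

```text
17.7 [0.5062258  0.2321791  0.08386258] [1.79982214e+02 7.54509788e-03 1.32198219e+02] [ 1.34663336 -1.26810914  0.11616961] 0.06449133648579136
```

View pics/wrist8.png

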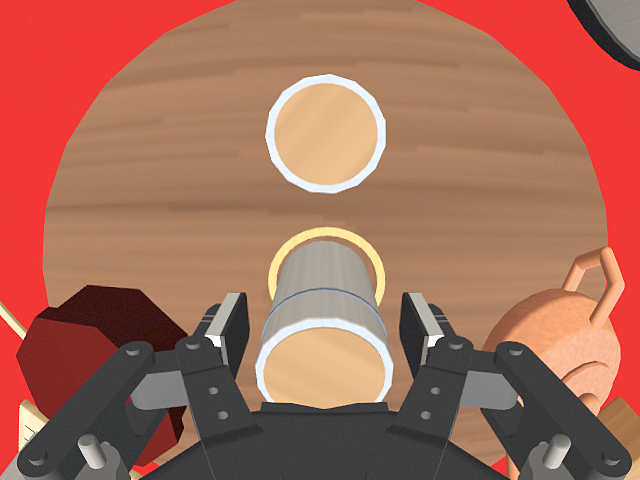

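>>> drive_tool(
  targets=[
    [0.25,0,0,-0.01,0],
    [0.25,0,0,-0.03,0],
    [0.2,0,0,-0.04,0],
    [0.1,0,0,-0.04,0],
    [0,-0.01,-0.006,-0.02,0],
    [0,-0.03,-0.018,0,0],
    [0,-0.04,-0.024,0,0],
    [0,-0.04,-0.024,0,0],
    [0,-0.04,-0.024,0,0],
    [0,-0.04,-0.024,0,0],
  ],
)

```text
t: 18.7
tool_pos: [0.5518, 0.0016, 0.2249]
orientation: [179.9, 0.1, 132.2]
ft_force: [1.2, 0.4, 0.3]
grip_width: 0.0854
```

>>> drive_tool(
  targets=[
    [0,-0.04,-0.024,0,0],
    [0,-0.04,-0.024,0,0],
    [0,-0.04,-0.024,0,0],
    [0,-0.04,-0.023,0,0],
    [0,-0.03,-0.018,0,0],
    [0,-0.02,-0.0105,0,0],
    [0,-0.006,-0.0025,0.01,0],
    [0,0,0,0.015,0],
    [0,0,0,0.015,0],
    [0,0,0,0,0],
  ],
)

```text
t: 19.7
tool_pos: [0.6007, -0.2382, 0.1792]
orientation: [-179.9, -0.5, 132.3]
ft_force: [-1.3, -0.2, -1.1]
grip_width: 0.0852
```

```bash
python3 look.py 9 wrist; python3 - <<'E'
from h import *
rows([.6034,-.241,.064],132.2,1,0)
E
```

```text
19.75 [ 0.60161508 -0.23879243  0.18083202] [-179.90465578   -0.33025319  132.29865572] [ 0.8195595   0.214397   -0.44246212] 0.08518636327989705
from [ 0.6016 -0.2388  0.1808] 132.3 to [0.6034, -0.241, 0.064] 132.2 t 19.75
[[0, np.float64(-0.0028), np.float64(-0.0002), np.float64(0.1168), np.float64(0.1)]]
```

View pics/wrist9.png

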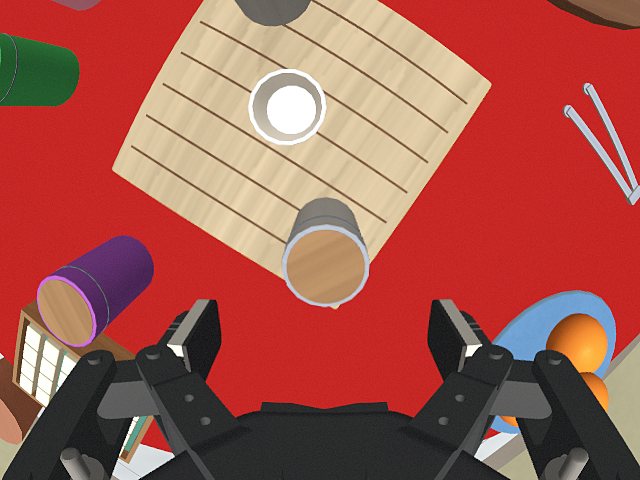

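>>> drive_tool(
  targets=[
    [0,0,0,0.01,0],
    [0,0,0,0.025,0],
    [0,0,0,0.025,0],
    [0,0,0,0.025,0],
    [0,0,0,0.016,0],
    [0,0,0,0.0075,0],
    [0,0,0,0.0065,0],
    [0,0,0,0,0],
    [0.1,0,0,0,0],
    [0.2,0,0,0,0],
  ],
)

```text
t: 20.75
tool_pos: [0.6042, -0.2418, 0.0702]
orientation: [180.0, 0.1, 132.2]
ft_force: [0.5, 0.1, -0.1]
grip_width: 0.0684
```

>>> drive_tool(
  targets=[
    [0.3,0,0,0,0],
    [0.35,0,0,0,0],
    [0.4,0,0,0,0],
    [0.45,0,0,0,0],
    [0.5,0,0,0,0],
    [0.8,0,0,0,0],
    [1,0,0,0,0],
    [1,0,0,0,0],
    [1,0,0,0,0],
    [1,0,0,0,0],
  ],
)

```text
t: 21.75
tool_pos: [0.6037, -0.2415, 0.0695]
orientation: [180.0, 0.1, 132.2]
ft_force: [-0.4, 1.7, 5.7]
grip_width: 0.0508
```

```bash
python3 look.py 10 wrist
```

```text
21.8 [ 0.60377699 -0.24145667  0.06955004] [1.79973582e+02 6.33545051e-02 1.32201306e+02] [-0.90334628  1.04135378  5.6191049 ] 0.051267174853134895
```

View pics/wrist10.png

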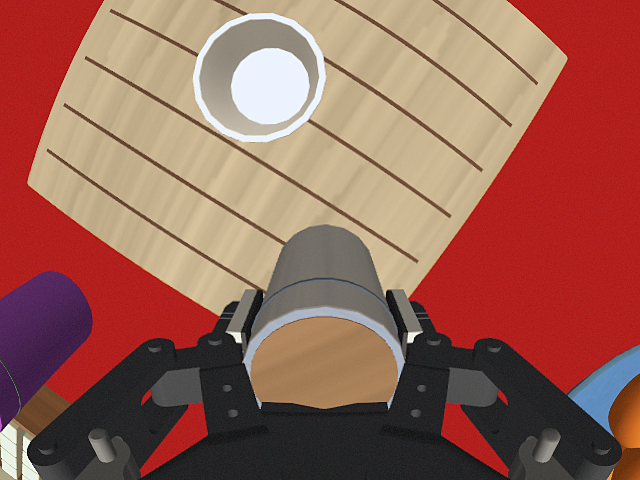

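>>> drive_tool(
  targets=[
    [1,0,0,-0.005,0],
    [1,0,0,-0.015,0],
    [1,0,0,-0.03,0],
    [1,0,0,-0.035,0],
    [1,0,0,-0.035,0],
    [1,0.005,0.0035,-0.02,0],
    [1,0.014,0.01,-0.01,0],
    [1,0.024,0.017,0,0],
    [1,0.032,0.023,0,0],
    [1,0.036,0.0255,0,0],
  ],
)

```text
t: 22.8
tool_pos: [0.5858, -0.1042, 0.2177]
orientation: [-179.9, -0.1, 132.1]
ft_force: [0.5, 0.9, -2.0]
grip_width: 0.0509
```

>>> drive_tool(
  targets=[
    [1,0.036,0.0255,0,0],
    [1,0.036,0.0255,0,0],
    [1,0.036,0.0255,0,0],
    [1,0.036,0.026,0,0],
    [1,0.034,0.025,0,0],
    [1,0.028,0.02,0,0],
    [1,0.018,0.013,0,0],
    [1,0.01,0.007,0,0],
    [1,0,0,0.01,0],
    [1,0,0,0.02,0],
  ],
)

```text
t: 23.8
tool_pos: [0.5551, 0.1797, 0.1895]
orientation: [179.9, 0.1, 132.2]
ft_force: [0.4, 0.4, -1.1]
grip_width: 0.0511
```

>>> drive_tool(
  targets=[
    [1,0,0,0.025,0],
    [1,0,0,0.025,0],
    [1,0,0,0.015,0],
    [1,0,0,0.007,0],
    [1,0,0,0.003,0],
    [1,0,0,0,0],
    [1,0,0,0,0],
    [1,0,0,0,0],
    [1,0,0,0,0],
    [1,0,0,0,0],
  ],
)

```text
t: 24.8
tool_pos: [0.5545, 0.18, 0.1143]
orientation: [179.9, 0.0, 132.2]
ft_force: [0.2, 0.4, -1.3]
grip_width: 0.0508
```

```bash
python3 look.py 11 wrist; python3 - <<'E'
from h import *
rows([.5546,.1794,.0995],132.2,1,1)
E
```

```text
24.85 [0.55431134 0.17996269 0.11417579] [1.79969472e+02 2.04362610e-02 1.32206421e+02] [-0.03754607  1.11645741 -1.31991001] 0.051378824309907076
from [0.5543 0.18   0.1142] 132.21 to [0.5546, 0.1794, 0.0995] 132.2 t 24.85
[[1, np.float64(-0.0006), np.float64(-0.0002), np.float64(0.0147), np.float64(0.01)]]
```

View pics/wrist11.png

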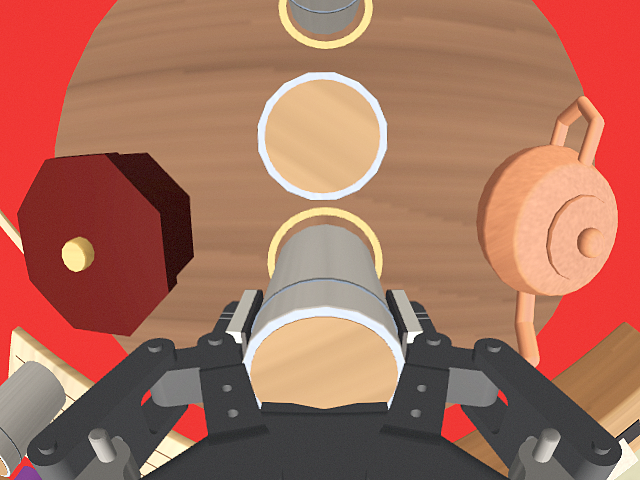

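>>> drive_tool(
  targets=[
    [1,0,0,0.006,0],
    [1,0,0,0.004,0],
    [1,0,0,0.002,0],
    [1,0,0,0.0015,0],
    [1,0,0,0.001,0],
    [1,0,0,0,0],
    [0.38,0,0,0,0],
    [0.32,0,0,0,0],
    [0.25,0,0,0,0],
    [0.15,0,0,0,0],
  ],
)

```text
t: 25.85
tool_pos: [0.5544, 0.1799, 0.0994]
orientation: [180.0, 0.0, 132.2]
ft_force: [-0.5, 0.5, 0.2]
grip_width: 0.0723
```

```bash
python3 look.py 12 wrist
```

```text
25.9 [0.55428073 0.17990257 0.09935742] [1.79983494e+02 7.73294483e-03 1.32196264e+02] [ 0.39909235 -0.09149246  0.41118584] 0.07242560320967219
```

View pics/wrist12.png

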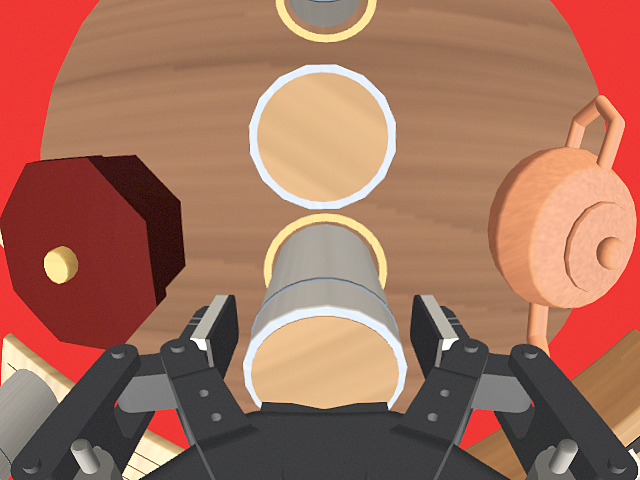

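>>> drive_tool(
  targets=[
    [0.15,0,0,-0.01,0],
    [0.15,0,0,-0.03,0],
    [0.1,0,0,-0.04,0],
    [0,0,0,-0.04,0],
    [0,-0.005,-0.01,-0.01,0],
    [0,-0.013,-0.025,0,0],
    [0,-0.019,-0.036,0,0],
    [0,-0.019,-0.036,0,0],
    [0,-0.019,-0.036,0,0],
    [0,-0.019,-0.036,0,0],
  ],
)

```text
t: 26.9
tool_pos: [0.4834, -0.0115, 0.2291]
orientation: [-180.0, 0.0, 132.2]
ft_force: [0.6, -0.3, 0.3]
grip_width: 0.0851
```

>>> drive_tool(
  targets=[
    [0,-0.019,-0.036,0,0],
    [0,-0.019,-0.0355,0,0],
    [0,-0.013,-0.025,0,0],
    [0,-0.006,-0.0105,0,0],
    [0,0,0,0.01,0],
    [0,0,0,0.015,0],
    [0,0,0,0.01,0],
    [0,0,0,0,0],
    [0,0,0,0,0],
    [0,0,0,0,0],
  ],
)

```text
t: 27.9
tool_pos: [0.4443, -0.1238, 0.1948]
orientation: [180.0, 0.0, 132.3]
ft_force: [-0.8, 0.3, -0.9]
grip_width: 0.0851
```

```bash
python3 look.py 13 wrist; python3 - <<'E'
from h import *
rows([.4437,-.1248,.082],132.2,1,0)
E
```

```text
27.95 [ 0.44432844 -0.12391886  0.19491091] [1.79968967e+02 6.84996693e-02 1.32244457e+02] [-0.25900243  0.84913827  1.09674372] 0.08537133055992184
from [ 0.4443 -0.1239  0.1949] 132.24 to [0.4437, -0.1248, 0.082] 132.2 t 27.95
[[0, np.float64(-0.0002), np.float64(-0.0011), np.float64(0.1129), np.float64(0.04)]]
```

View pics/wrist13.png

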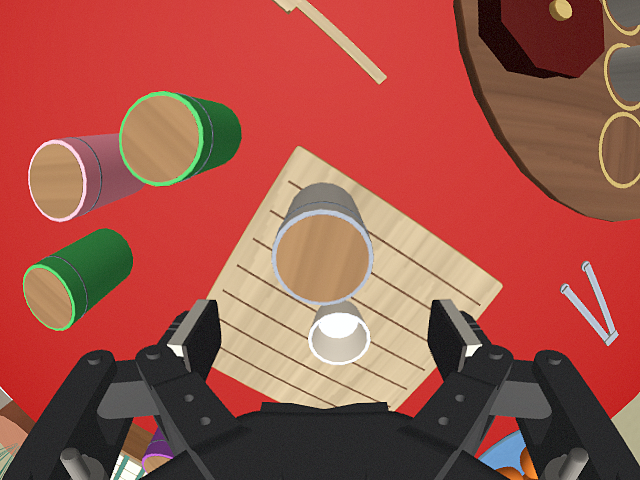

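>>> drive_tool(
  targets=[
    [0,0,-0.001,0.015,0],
    [0,0,0,0.025,0],
    [0,0,0,0.025,0],
    [0,0,0,0.022,0],
    [0,0,0,0.014,0],
    [0,0,0,0.008,0],
    [0,0,0,0.003,0],
    [0,0,0,0,0],
    [0.05,0,0,0,0],
    [0.1,0,0,0,0],
  ],
)

```text
t: 28.95
tool_pos: [0.4438, -0.1251, 0.0832]
orientation: [180.0, 0.1, 132.2]
ft_force: [0.3, 0.5, 0.5]
grip_width: 0.077
```

>>> drive_tool(
  targets=[
    [0.15,0,0,0,0],
    [0.2,0,0,0,0],
    [0.25,0,0,0,0],
    [0.3,0,0,0,0],
    [0.35,0,0,0,0],
    [0.5,0,0,0,0],
    [1,0,0,0,0],
    [1,0,0,0,0],
    [1,0,0,0,0],
    [1,0,0,0,0],
  ],
  squeeze=65,
)

```text
t: 29.95
tool_pos: [0.4434, -0.1248, 0.0828]
orientation: [180.0, 0.0, 132.2]
ft_force: [0.4, 0.8, 5.6]
grip_width: 0.0585
```

```bash
python3 look.py 14 wrist
```

```text
30.0 [ 0.44342333 -0.12483438  0.08280157] [1.79967125e+02 4.12952344e-02 1.32195093e+02] [0.48543299 1.72095412 5.34767314] 0.05872366138279907
```

View pics/wrist14.png

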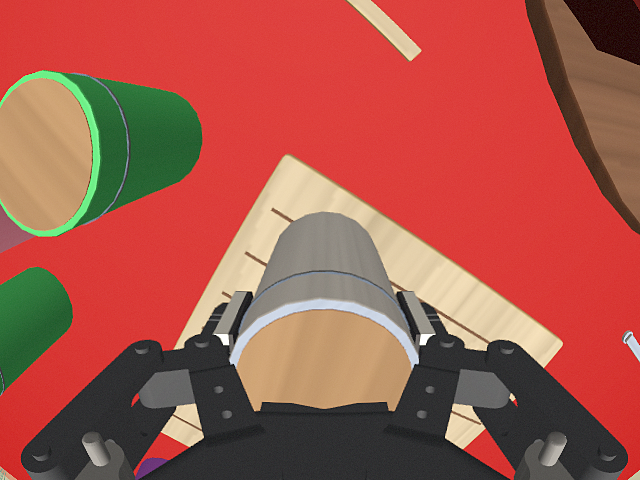

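>>> drive_tool(
  targets=[
    [1,0,0,-0.005,0],
    [1,0,0,-0.015,0],
    [1,0,0,-0.03,0],
    [1,0,0,-0.035,0],
    [1,0,0,-0.03,0],
    [1,0.001,0.004,-0.02,0],
    [1,0.003,0.011,-0.01,0],
    [1,0.005,0.018,0,0],
    [1,0.007,0.025,0,0],
    [1,0.008,0.028,0,0],
  ],
)

```text
t: 31.0
tool_pos: [0.4901, -0.0481, 0.2259]
orientation: [-179.9, -0.1, 132.1]
ft_force: [0.9, -0.6, -1.5]
grip_width: 0.0593
```

>>> drive_tool(
  targets=[
    [1,0.008,0.028,0,0],
    [1,0.008,0.028,0,0],
    [1,0.008,0.03,0,0],
    [1,0.008,0.03,0,0],
    [1,0.008,0.0295,0,0],
    [1,0.007,0.025,0,0],
    [1,0.005,0.018,0,0],
    [1,0.0025,0.012,0,0],
    [1,0,0,0.01,0],
    [1,0,0,0.02,0],
  ],
)

```text
t: 32.0
tool_pos: [0.6032, 0.1258, 0.1976]
orientation: [179.9, 0.1, 132.2]
ft_force: [0.1, 0.5, -1.6]
grip_width: 0.0587
```

>>> drive_tool(
  targets=[
    [1,0,0,0.025,0],
    [1,0,0,0.02,0],
    [1,0,0,0.015,0],
    [1,0,0,0.007,0],
    [1,0,0,0.003,0],
    [1,0,0,0,0],
    [1,0,0,0,0],
    [1,0,0,0,0],
    [1,0,0,0,0],
    [1,0,0,0,0],
  ],
)

```text
t: 33.0
tool_pos: [0.6028, 0.1259, 0.1279]
orientation: [180.0, 0.0, 132.2]
ft_force: [-0.2, 0.0, -0.7]
grip_width: 0.0588
```

```bash
python3 look.py 15 wrist; python3 - <<'E'
from h import *
rows([.603,.126,.1128],132.2,1,1)
E
```

```text
33.05 [0.60266228 0.12587053 0.12766124] [1.79972490e+02 2.21481836e-02 1.32199325e+02] [-0.09822482  0.11836992 -1.68112132] 0.058975998112200737
from [0.6027 0.1259 0.1277] 132.2 to [0.603, 0.126, 0.1128] 132.2 t 33.05
[[1, np.float64(-0.0001), np.float64(0.0003), np.float64(0.0149), np.float64(-0.0)]]
```

View pics/wrist15.png

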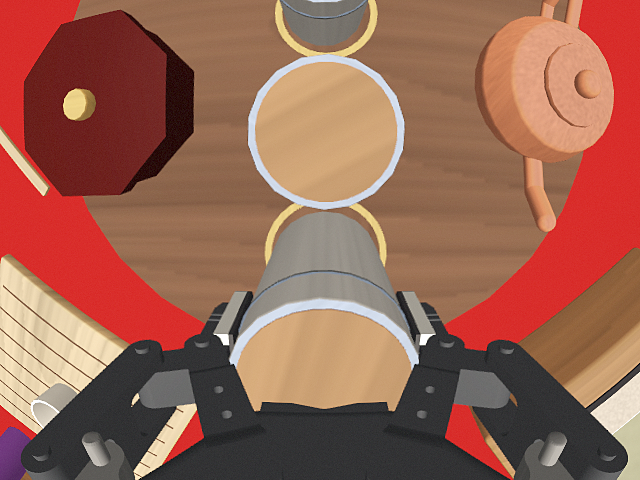

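>>> drive_tool(
  targets=[
    [1,0,0,0.006,0],
    [1,0,0,0.004,0],
    [1,0,0,0.002,0],
    [1,0,0,0.0015,0],
    [1,0,0,0.001,0],
    [1,0,0,0,0],
    [0.28,0,0,0,0],
    [0.22,0,0,0,0],
    [0.12,0,0,0,0],
    [0.02,0,0,0,0],
  ],
)

```text
t: 34.05
tool_pos: [0.6027, 0.1258, 0.113]
orientation: [180.0, 0.0, 132.2]
ft_force: [0.4, -0.2, -0.1]
grip_width: 0.0836
```

```bash
python3 look.py 16 wrist
```

```text
34.1 [0.60262263 0.12586072 0.11295762] [1.79981898e+02 1.41104942e-02 1.32202700e+02] [-0.68179412  0.59182487  0.45456222] 0.08364972088105066
```

View pics/wrist16.png

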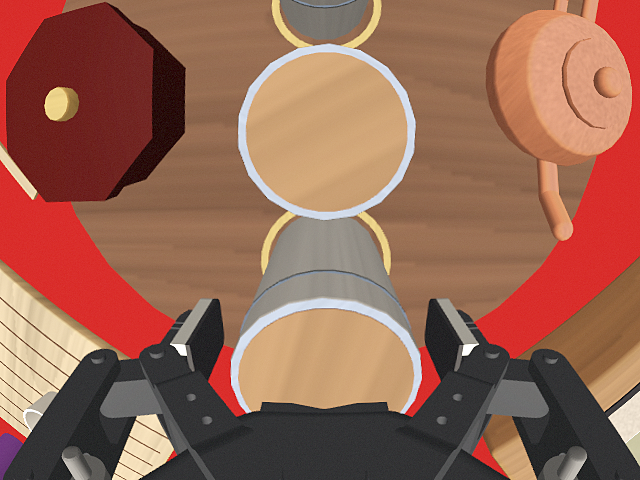

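Released. Now rise and move clear (towards −y), then check with the fixed cameras.

>>> drive_tool(
  targets=[
    [0,0,0,-0.01,0],
    [0,0,0,-0.03,0],
    [0,0,0,-0.04,0],
    [0,0,0,-0.04,0],
    [0,-0.005,-0.01,-0.02,0],
    [0,-0.013,-0.025,0,0],
    [0,-0.019,-0.036,0,0],
    [0,-0.019,-0.036,0,0],
    [0,-0.019,-0.036,0,0],
    [0,-0.019,-0.036,0,0],
  ],
)

```text
t: 35.1
tool_pos: [0.5325, -0.0654, 0.2539]
orientation: [180.0, 0.1, 132.2]
ft_force: [0.1, -0.5, 1.0]
grip_width: 0.0858
```

>>> drive_tool(
  targets=[
    [0,-0.019,-0.036,0,0],
    [0,-0.019,-0.036,0,0],
    [0,-0.019,-0.036,0,0],
    [0,-0.013,-0.025,0,0],
    [0,-0.005,-0.01,0,0],
    [0,0,0,0,0],
    [0,0,0,0,0],
    [0,0,0,0,0],
    [0,0,0,0,0],
    [0,0,0,0,0],
  ],
)

```text
t: 36.1
tool_pos: [0.4778, -0.2147, 0.2527]
orientation: [180.0, -0.0, 132.3]
ft_force: [0.4, 0.8, 0.5]
grip_width: 0.0853
```

```bash
python3 look.py 17 top scene; python3 - <<'E'
from h import *
C={'small':(.458,.286),'medium':(.5063,.2328),'large':(.5546,.1794),'largest':(.603,.126)}
for n in ['top','scene']:
    p=np.load(n+'_p.npy');d=np.load(n+'_d.npy');P=cloud(n,d);P[d==0]=np.nan
    q,c,e=rings(n,p); print(n,np.degrees(q[2]).round(2),c.round(4).tolist(),e)
    for k,(x,y) in C.items():
        D,h=T[k]; z=.044+h
        m=(np.hypot(P[...,0]-x,P[...,1]-y)<D/2+.012)&(abs(P[...,2]-z)<.006)
        Y=P[m]; print(n,k,len(Y),((Y.min(0)+Y.max(0))/2).round(4),np.ptp(Y,0).round(4)) if len(Y) else print(n,k,'none')
E
```

```text
36.2 [ 0.4776593  -0.21505755  0.25273277] [ 1.79998868e+02 -9.50295663e-03  1.32258713e+02] [ 0.4656319   1.30140794 -1.28123858] 0.08522584428806916
top -48.04 [[0.4582, 0.2851], [0.5064, 0.2316], [0.5545, 0.178], [0.6026, 0.1245]] 0.0013990892057207677
top small 288 [0.4562 0.2839 0.104 ] [0.034  0.0357 0.0111]
top medium 443 [0.5048 0.2304 0.1199] [0.0437 0.0434 0.0116]
top large 613 [0.553  0.1778 0.1359] [0.0517 0.0507 0.0118]
top largest 835 [0.6015 0.1246 0.1521] [0.0597 0.0586 0.0114]
scene -47.62 [[0.4573, 0.2868], [0.5059, 0.2336], [0.5544, 0.1804], [0.6029, 0.1272]] 0.0016548278471249234
scene small 305 [0.4582 0.2865 0.1041] [0.0364 0.0349 0.0116]
scene medium 489 [0.5059 0.2326 0.1197] [0.0466 0.0432 0.0113]
scene large 710 [0.5542 0.1805 0.1359] [0.054  0.0511 0.0117]
scene largest 1030 [0.6029 0.1265 0.1519] [0.0612 0.0591 0.0118]
```

View pics/top17.png

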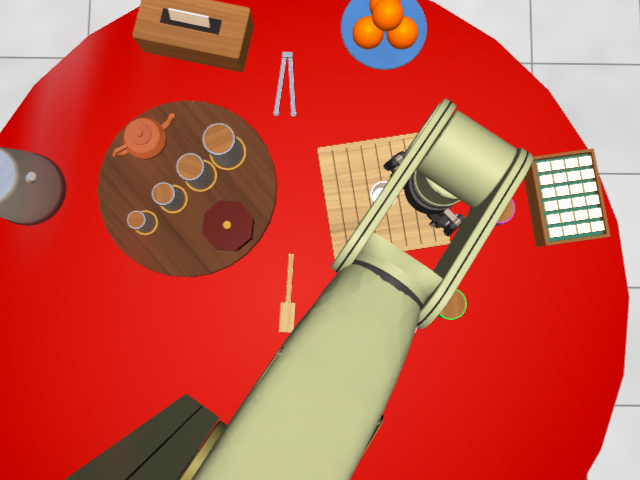

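View pics/scene17.png

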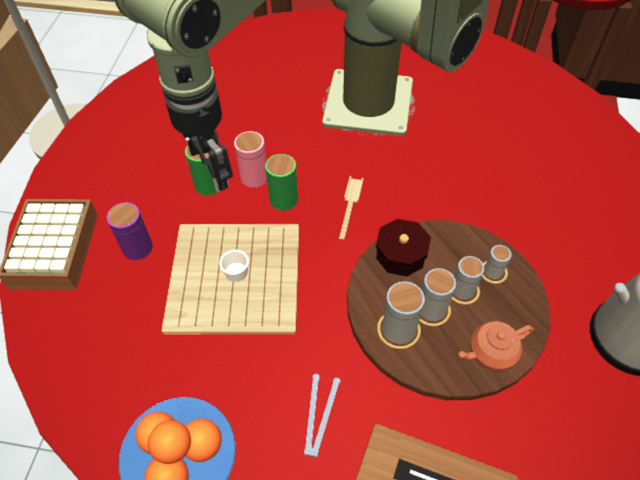

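The pictures show all four canisters standing inside their rings, the teapot and candy box upright, and the arm clear of everything. The measured centres are within about 3 mm of the ring centres.

```bash
python3 -c "
from plant import *
print(finish_job())"
```

```text
the job is handed in; nothing more can be done
None
```

All four canisters are standing on their own rings, placed one at a time from smallest to largest, and the job was handed in at about 36 s of the 115 s allowed. `finish_job` gives no verdict, so the outcome rests on my last camera checks.

- **Canisters:** each one is within about 1 mm of its ring centre by the scene camera and within about 2.5 mm by the top camera (limit 12 mm). The lids are at the expected heights to within 1 mm. I saw no tilt in the pictures, though I did not measure the angles.
- **Camera agreement:** the two cameras place the rings 1 to 3 mm apart, so I aimed at the average of both.
- **Everything else:** the teapot, candy box and cup are still standing in both pictures. The turntable did not move beyond measuring noise. The gripper is open and clear of everything, at 0.25 m.

No check failed.

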